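# Turn the tin display so that the red tin faces front

### The arm

A 7-joint arm with a two-finger parallel gripper is mounted at the origin on the work surface. World frame = base frame: x ahead of the robot, y to its left, z up, the work surface at z = 0. Lengths are in m, angles in degrees, forces in N, time in s.
With the tool pointing down it reaches from about 0.425 to 0.825 m from the base axis. Payload 3.6 kg.
Tool frame: the origin (TCP) lies on the centre line of the jaws, within the pads' length; the fingertips stand 14 mm ahead of it and the grasp point (between the pads) lies 5 mm behind it; z points along the fingers, y is the direction in which the jaws open and shut (so a half turn about z gives the same grasp; the last joint's range is limited). The gripper opens to 85 mm and grips with 20 to 120 N. Pads are 22 mm wide; open, the fingers measure 114 mm over their backs; the gripper's body (76 mm by 85 mm) begins 54 mm behind the grasp point. The pads swing forward as they close: fully open they stand 13 mm farther back than shut.
Start: joints at [75.487, 35.231, -0.722, 81.555, 0.464, 63.22, -2.315], TCP at [0.146, -0.633, 0.245] pointing down, gripper open.
Joint ranges: [-178.69, 178.69], [-17.37, 117.87], [-77.05, 75.6], [15.02, 138.74], [-78.02, 258.01], [0.78, 113.62], [-162.83, 162.83]. Speed limits (degrees/s): [159.86, 159.86, 180, 180, 180, 180, 180].

### API

Orientations are given as a 3x3 rotation matrix whose columns are the frame's x, y, z axes.
In Python, from rig import manip gives the robot as it stands. The module is installed in compiled form; this text tells all that it offers.
- The arm moves only by the tool jog_arm, never from a script. Its argument "motion" is a list of rows, each an object of numbers: "x", "y", "z": the shift along the tool's x, y, z in cm; "wx", "wy", "wz": the turn, a rotation vector about the tool's x, y, z in degrees; "claw": the finger opening in cm, from 0 to 8.54. A call has 1 to 10 rows; each row shifts and turns the commanded pose from where the row before left it, along the tool's axes as they then stand; what a row does not reach is not made up. A row lasts 1/8 s, in which the tool goes at most 62.5 mm and 10.7 degrees, less where a joint would pass 70% of its speed; a pose out of reach is approached as far as the arm can. A call is refused whole if a number of a shift passes 6.25 or a number of a turn 10.7, either way. A call with a gripper value outside its range is refused whole. The fingers move at their own pace and stop on an object; "newtons" is the grip in N (left out, the last holds). Time passes only in rows, so rows that do not move let the fingers close. It gives the time, the measured TCP pose, the force and the opening at its end, in the units of the state.
- manip.state(): the state, without advancing time (a new reading comes with each control period).
- manip.grab_frame(name): name is "scene" or "side" or "wrist"; returns a dict with "frame" (420x560x3 uint8, red, green, blue), "mtx" (3x3 intrinsics, pixels), "k1" (the pictures are not rectified: a ray, as slopes to the right and down, at radius r is drawn at 1 + k1 r^2 times it, then the intrinsics apply), "R" (3x3) and "t" (3): a world point X has camera coordinates R X + t; the wrist camera has in their place "tool_from_camera" (4x4, takes a point from camera to tool coordinates, whose origin is the TCP and whose axes are the flange's). Camera axes: x right, y down, z forward; pixel columns grow to the right and rows downward; lengths in m; the calibration is good to about 2 mm. A picture is of the moment at which its call begins: read the wrist's pose just before it. There is no depth.
- manip.finish_job(): hands the job in, once; it reports no verdict.
The state is a dict: "t": time; "joints": joint angles; "qvel": joint speeds; "joint_torque": joint torques, N m; "tcp_pos": TCP position; "ee_rot": TCP orientation; "wrist_force": force on the tool from outside, world axes, zero at the start; "torque": the same for the moment, N m; "width": finger opening in m.
Only numpy, scipy, OpenCV 4.12 (cv2) and the standard library are available. Lean on these libraries where they do the work, as an engineer would, in place of code of your own. Each camera call takes 0.05 s, during which the arm holds its last target. There are 200 camera calls.

### The job

Push the wooden display turntable round by its notched rim with the fingertips until the red tin stands at the front, in line with the yellow arrow, and leave it at rest there. Do not touch the tins: all four must stay standing in their places on the disc, and the jar, the big tin and the scoop beside it must stay where they are.

Things in the scene. Friction and masses are not known exactly. Their poses are not given: they have to be found in the camera images.
- disc_top (a point): Centre of the top face of the brown wooden disc, on its vertical pivot, 60 mm above the counter; its axes turn with the disc. The disc is 30 mm thick, with free space under its rim (the foot's radius is 80 mm). Six lobes reach out to 135-140 mm from the pivot, centred 0, 60, ... 300 degrees counter-clockwise from this point's x axis; six notches lie between them, centred at 30, 90, ... 330.
- notch (a point): Middle of one of the six like notches in the disc's rim, at top-face height, 118 mm from the pivot, 30 degrees counter-clockwise from the disc's x axis. A notch is open above, below and outwards. Its floor lies 95 mm from the pivot; its side walls are radial, 13 degrees either side of its centre line, so it is 54 mm wide here: closed fingertips fit in from above and push on a side wall.
- turntable (a joint): How far the disc has turned on its foot since the start (rad), 0 at the start, growing counter-clockwise seen from above. It turns freely both ways for more than a whole turn; light friction (about 0.15 N m, so 1 to 2 N at the rim) stops it soon after a slow push ends.
- front_spot (a point): The front place: the point 60 mm above the counter (disc top height), 58 mm from the pivot, over which the red tin's centre must end. Fixed to the foot. From here the foot's -x axis points outwards along the yellow arrow, away from the pivot.
- pointer (a point): Tip (outer end) of the flat yellow arrow that lies on the counter (10 mm high) and shows the front; 185 mm from the pivot, on the line from the pivot through the front place. The arrow belongs to the fixed foot and points outwards, away from the disc.
- red_tin_center (a point): Centre (half-way up) of the red tin with a brass-coloured band: 52 mm diameter, 50 mm tall, about 0.12 kg, standing loose on the disc with its centre 58 mm from the pivot.
- blue_tin_center (a point): Centre of the blue tin, same size, also loose on the disc 58 mm from the pivot. The four tins stand 90 degrees apart, in any order.
- black_tin_center (a point): Centre of the black tin, same size, also loose on the disc 58 mm from the pivot.
- green_tin_center (a point): Centre of the green tin, same size, also loose on the disc 58 mm from the pivot.
- jar: Glass jar with a dark lid, 84 mm diameter, 140 mm tall, standing loose on the counter left of the turntable; origin at the centre of its underside.
- big_tin: Big blue coffee tin with a red label and brass lid, 100 mm diameter, 130 mm tall, loose on the counter right of the turntable; origin at the centre of its underside.
- scoop: Aluminium scoop, 210 mm long, 79 mm wide, 36 mm high, lying loose on the counter right of the turntable; handle towards its -x; origin under its middle.
There are look-alikes about, which are no part of the job. Of the things that look like the part that bears black_tin_center, the middle-sized one is meant.

How it is judged:
By the outcome, as a careful person would: the job done as asked, in the order asked, and still so for the second after the job is handed in, with the robot touching nothing.
It also fails if it takes over 58 s, if anything falls off the work surface, if the arm or the gripper's body presses on something with over 40 N, if the wrist force passes 120 N, or if a joint passes its speed limit or range.

## Working session

There is one attempt and no reset: what is moved stays moved. The work goes in short steps, Python scripts to look and compute and a tool call to move; the robot and the scene stay as the last step left them, time stands still between calls to the robot, and variables do not carry over. Pictures are saved under pics/ and viewed, about 8 in all and at most 12, crops included, and the job is handed in when it is done.

Besides the shell and the picture viewer there is one more tool, called after "Call:" by a JSON object that holds its "name" and its "arguments". jog_arm: Moves the arm, as the interface text tells. Its arguments: {"type":"object","properties":{"motion":{"type":"array","items":{"type":"object","properties":{"x":{"type":"number"},"y":{"type":"number"},"z":{"type":"number"},"wx":{"type":"number"},"wy":{"type":"number"},"wz":{"type":"number"},"claw":{"type":"number"}}}},"newtons":{"type":"number"}},"required":["motion"]}

```bash
mkdir -p pics; cat > h.py <<'E'
import numpy as np, cv2
from rig import manip
def grab(n,save=None):
    f=manip.grab_frame(n)
    if save: cv2.imwrite('pics/'+save,f['frame'][:,:,::-1])
    return f
def plane(f,uv,z):
    K=f['mtx'];s=((uv[0]-K[0,2])/K[0,0],(uv[1]-K[1,2])/K[1,1]);s=np.array(s);u=s.copy()
    for _ in range(30): u=s/(1+f['k1']*(u@u))
    R=np.array(f['R']);t=np.array(f['t']);C=-R.T@t;d=R.T@np.array([u[0],u[1],1])
    return C+d*(z-C[2])/d[2]
def proj(f,X):
    c=np.array(f['R'])@np.array(X)+np.array(f['t']);u=c[:2]/c[2];u=u*(1+f['k1']*(u@u));K=f['mtx']
    return np.array([K[0,0]*u[0]+K[0,2],K[1,1]*u[1]+K[1,2]])
E
python3 - <<'E'
from h import *
a=grab('scene','s0.png');b=grab('side','d0.png')
for f in(a,b):print(-np.array(f['R']).T@f['t'],f['mtx'],f['k1'])
print(manip.state())
E
```

```text
[ 1.41366625 -0.46564723  0.78933894] [[440.40554989   0.         279.67297046]
 [  0.         440.40554989 217.76282629]
 [  0.           0.           1.        ]] 0.044688046348358386
[0.39066336 0.97060991 0.73431381] [[500.375324     0.         276.183165  ]
 [  0.         500.375324   200.10129009]
 [  0.           0.           1.        ]] -0.15813494690210136
{'t': 0.1, 'joints': array([75.48740831, 35.28526226, -0.7240809 , 81.63417723,  0.46294291,
       63.21829562, -2.31556196]), 'qvel': array([-0.03750289, -0.00341997, -0.18142955, -0.30195402,  0.09384576,
        0.0184706 , -0.01391381]), 'joint_torque': array([ 5.30662164e-04, -4.70387971e+01,  2.60209562e-01, -1.71568733e+01,
        1.01445039e-02,  5.95675141e-03,  6.25901848e-06]), 'tcp_pos': array([ 0.14603258, -0.63269981,  0.24422449]), 'ee_rot': array([[ 9.74379180e-01,  2.24910944e-01, -5.29335566e-04],
       [ 2.24911567e-01, -9.74376479e-01,  2.29441431e-03],
       [ 2.66763918e-07, -2.35468323e-03, -9.99997228e-01]]), 'wrist_force': array([-0.75932706, -0.29001339,  0.13344056]), 'torque': array([ 0.00451261, -0.02519278, -0.00353147]), 'width': 0.08526509918496887}
```

View pics/s0.png

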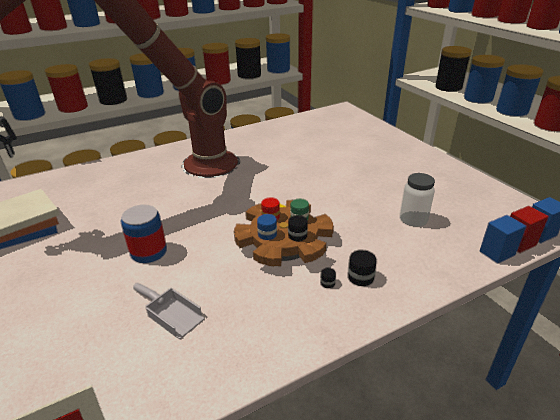

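View pics/d0.png

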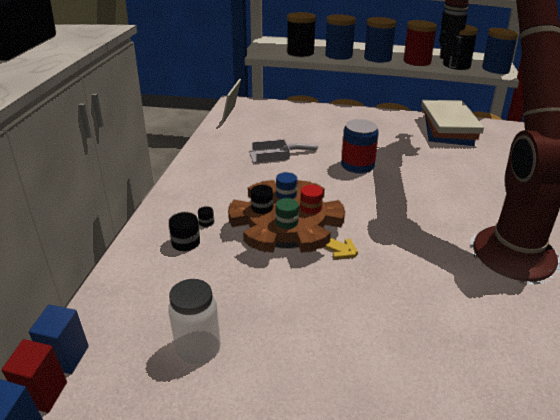

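The scene view shows the disc at about (284,235), with tins red (270,208), green (299,210), blue (267,226) and black (297,228). In the side view the arrow tip is at (357,253). Next I'll measure from enlarged crops.

```bash
python3 - <<'E'
from h import *
a=cv2.imread('pics/s0.png');b=cv2.imread('pics/d0.png')
A=cv2.resize(a[185:275,225:345],None,fx=6.6,fy=6.6,interpolation=cv2.INTER_CUBIC)[:594]
B=cv2.resize(b[165:265,220:365],None,fx=5.5,fy=5.5,interpolation=cv2.INTER_CUBIC)
cv2.imwrite('pics/A.png',A);cv2.imwrite('pics/B.png',B);print(A.shape,B.shape)
for n,im in(('scene',a),('side',b)):
    f=grab(n);h=cv2.cvtColor(im,cv2.COLOR_BGR2HSV)
    for c,lo,hi in(('red',(172,150,60),(180,255,255)),('red0',(0,200,100),(4,255,255)),('green',(60,80,20),(95,255,255)),('blue',(100,120,30),(125,255,255)),('yellow',(22,150,120),(35,255,255)),('brown',(5,110,40),(18,255,255))):
        m=cv2.inRange(h,lo,hi);k,l,s,ce=cv2.connectedComponentsWithStats(m)
        for i in range(1,k):
            if s[i,4]>25 and 225<ce[i,0]<365 and 165<ce[i,1]<275: print(n,c,s[i],ce[i].round(1))
E
```

```text
(594, 792, 3) (550, 798, 3)
scene red0 [262 198  17  12 141] [269.6 202.9]
scene green [291 199  18  16 221] [299.3 206.5]
scene blue [258 214  18  18 269] [266.5 222.3]
scene blue [259 232  18   8  66] [267.5 236.3]
scene brown [ 234  200  100   66 3060] [283.4 237.2]
side red0 [301 185  22  12 195] [311.7 190.4]
side green [276 198  23  21 369] [286.7 207.5]
side green [276 220  21   8  84] [286.  224.4]
side blue [342 161  32  12 170] [356.4 167.7]
side blue [277 173  19  17 283] [285.9 180.8]
side blue [276 192  20   7  67] [285.1 195.3]
side yellow [327 239  30  17 302] [342.5 247.3]
side brown [ 228  180  117   72 3346] [287.6 220.1]
```

View pics/A.png

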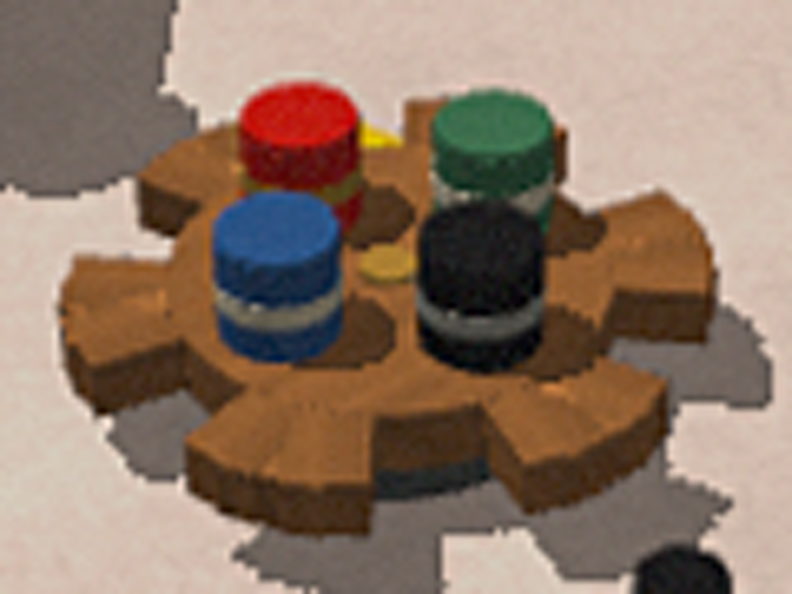

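View pics/B.png

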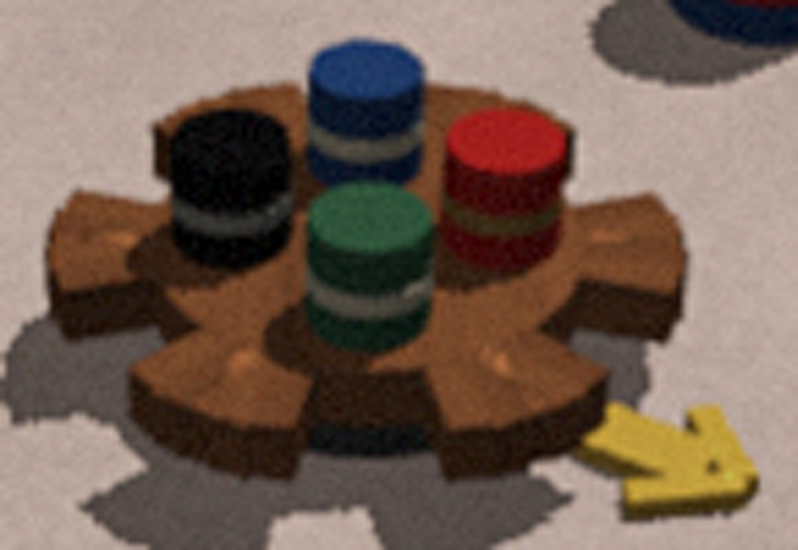

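The crops show the tin lids in side crop B at blue (366,70), red (506,142), green (371,217) and black (231,143). In scene crop A they are at red (300,117), green (493,125), blue (278,232) and black (483,240). The medallion is at A (389,264) and the arrow tip at B (757,480).

```bash
python3 - <<'E'
from h import *
a=grab('scene');b=grab('side')
PA=lambda u,v:((u+.5)/6.6-.5+225,(v+.5)/6.6-.5+185)
PB=lambda u,v:((u+.5)/5.5-.5+220,(v+.5)/5.5-.5+165)
A=dict(red=(300,117),green=(493,125),blue=(278,232),black=(483,240))
B=dict(blue=(366,70),red=(506,142),green=(371,217),black=(231,143))
T={}
for n in A:
    p=plane(a,PA(*A[n]),.11);q=plane(b,PB(*B[n]),.11);T[n]=(p+q)/2;print(n,p.round(4),q.round(4))
c=np.mean(list(T.values()),0);print('pivot',c,plane(a,PA(389,264),.06))
ang=lambda p:np.degrees(np.arctan2(p[1]-c[1],p[0]-c[0]))
for n in T:print(n,ang(T[n]),np.hypot(*(T[n]-c)[:2]))
tip=plane(b,PB(757,478),.01);print('tip',tip,ang(tip),np.hypot(*(tip-c)[:2]))
print('side corners')
for p in [(130,372),(307,405),(443,405),(606,372),(686,258),(655,195),(50,258),(78,192),(155,128),(573,130)]:
    q=plane(b,PB(*p),.06);print(p,round(ang(q),1),np.hypot(*(q-c)[:2]).round(4))
print('scene corners')
for p in [(188,458),(370,470),(518,470),(666,382),(714,270),(660,192),(80,372),(62,258+40),(75,256),(140,180)]:
    q=plane(a,PA(*p),.06);print(p,round(ang(q),1),np.hypot(*(q-c)[:2]).round(4))
for n,u,z in(('jar',(194,340),0),('jarlid',(191,292),.14)):print(n,plane(b,u,z))
for n,u,z in(('big',(141,216),.13),('hand',(137,288),0),('scoop far',(205,320),0),('jarlid',(421,181),.14)):print(n,plane(a,u,z))
E
```

```text
red [ 0.4984 -0.0056  0.11  ] [ 0.4956 -0.005   0.11  ]
green [0.5448 0.0616 0.11  ] [0.5417 0.0616 0.11  ]
blue [ 0.5674 -0.052   0.11  ] [ 0.5638 -0.0513  0.11  ]
black [0.6132 0.016  0.11  ] [0.6092 0.0184 0.11  ]
pivot [0.55424745 0.00545912 0.11      ] [0.54913542 0.00836043 0.06      ]
red -169.34932366094364 0.05825407219031282
green 101.1080804402601 0.057208787096731405
blue -78.765319617639 0.058207754017309946
black 11.634238805887215 0.05812605186340833
tip [0.3757357  0.07448255 0.01      ] 158.8604863885732 0.19139142257739328
side corners
(130, 372) 56.0 0.1352
(307, 405) 89.4 0.1193
(443, 405) 115.4 0.1205
(606, 372) 146.5 0.1356
(686, 258) -175.0 0.139
(655, 195) -154.3 0.1343
(50, 258) 17.6 0.1351
(78, 192) -4.7 0.1307
(155, 128) -32.2 0.1293
(573, 130) -127.0 0.1313
scene corners
(188, 458) -62.4 0.1423
(370, 470) -32.5 0.1274
(518, 470) -8.1 0.1372
(666, 382) 26.6 0.1334
(714, 270) 60.5 0.1362
(660, 192) 86.4 0.1309
(80, 372) -91.6 0.1404
(62, 298) -112.7 0.137
(75, 256) -125.2 0.134
(140, 180) -151.8 0.13
jar [6.60738502e-01 3.85975033e-01 1.11022302e-16]
jarlid [0.64757017 0.39821063 0.14      ]
big [ 0.41292905 -0.33906518  0.13      ]
hand [ 5.26677419e-01 -4.04238764e-01  1.11022302e-16]
scoop far [ 0.71177904 -0.2931127   0.        ]
jarlid [0.65858232 0.39272158 0.14      ]
```

Call:
{"name": "jog_arm", "arguments": {"motion": [{"x":4.6,"y":-3.35,"claw":0},{"x":4.6,"y":-3.35},{"x":4.6,"y":-3.35},{"x":4.6,"y":-3.35},{"x":4.6,"y":-3.35},{"x":4.6,"y":-3.35},{"x":4.6,"y":-3.35}]}}

```text
invalid input at $.motion[0]: expected keys x, y, z, wx, wy, wz, claw
```

Call:
{"name": "jog_arm", "arguments": {"motion": [{"x":4.6,"y":-3.35},{"x":4.6,"y":-3.35},{"x":4.6,"y":-3.35},{"x":4.6,"y":-3.35},{"x":4.6,"y":-3.35},{"x":4.6,"y":-3.35},{"x":4.6,"y":-3.35}]}}

```text
invalid input at $.motion[0]: expected keys x, y, z, wx, wy, wz, claw
```

Call:
{"name": "jog_arm", "arguments": {"motion": [{"wz":-10},{"wz":-10},{"wz":-10},{"wz":-10},{"wz":-10},{"wz":-9},{},{}]}}

```text
invalid input at $.motion[0]: expected keys x, y, z, wx, wy, wz, claw
```

```bash
cat >> h.py <<'E'
def wrist(save):
    s=manip.state();f=grab('wrist',save);M=np.array(f['tool_from_camera'])
    R=np.array(s['ee_rot']);Rw=R@M[:3,:3];tw=R@M[:3,3]+s['tcp_pos']
    f['R']=Rw.T;f['t']=-Rw.T@tw;return f
E
python3 - <<'E'
from h import *
import pickle
f=wrist('w0.png');pickle.dump(f,open('w0.pkl','wb'));s=manip.state();print(s['t'],s['tcp_pos'],s['ee_rot'].round(3),s['wrist_force'],s['joints'].round(0));print(-f['R'].T@f['t'])
E
```

```text
0.35 [ 0.14613902 -0.63319729  0.24505115] [[ 0.974  0.225 -0.   ]
 [ 0.225 -0.974  0.001]
 [ 0.    -0.001 -1.   ]] [-1.29855427  0.40267549 -0.25199111] [75. 35. -1. 82.  0. 63. -2.]
[ 0.21059857 -0.61889948  0.37365399]
```

View pics/w0.png

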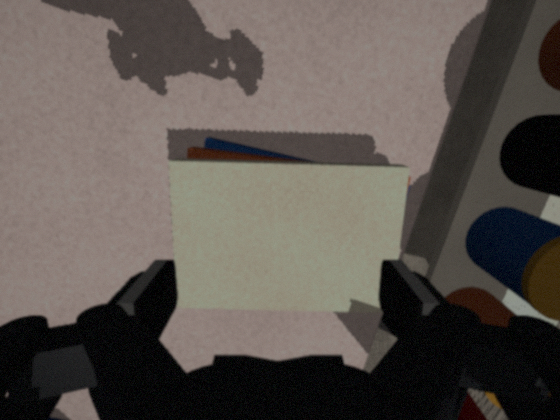

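The wrist picture shows only the book stack at about (290,235), because the moves were refused: every row needs all seven keys. Resending with complete rows.

Call:
{"name": "jog_arm", "arguments": {"motion": [{"x":4.8,"y":-2.65,"z":0,"wx":0,"wy":0,"wz":0,"claw":0},{"x":4.8,"y":-2.65,"z":0,"wx":0,"wy":0,"wz":0,"claw":0},{"x":4.8,"y":-2.65,"z":0,"wx":0,"wy":0,"wz":0,"claw":0},{"x":4.8,"y":-2.65,"z":0,"wx":0,"wy":0,"wz":0,"claw":0},{"x":4.8,"y":-2.65,"z":0,"wx":0,"wy":0,"wz":0,"claw":0}]}}

```text
t: 0.98
tcp_pos: [0.3515, -0.449, 0.2455]
ee_rot: [[0.974, 0.225, 0.0], [0.225, -0.974, -0.0], [0.0, 0.001, -1.0]]
wrist_force: [0.9, -0.3, 0.6]
width: 0.0002
```

Call:
{"name": "jog_arm", "arguments": {"motion": [{"x":2.85,"y":-5.35,"z":-0.7,"wx":0,"wy":0,"wz":0,"claw":0},{"x":2.85,"y":-5.35,"z":-0.7,"wx":0,"wy":0,"wz":0,"claw":0},{"x":2.85,"y":-5.35,"z":-0.7,"wx":0,"wy":0,"wz":0,"claw":0},{"x":2.85,"y":-5.35,"z":-0.7,"wx":0,"wy":0,"wz":0,"claw":0},{"x":2.85,"y":-5.35,"z":-0.7,"wx":0,"wy":0,"wz":0,"claw":0},{"x":2.85,"y":-5.35,"z":-0.7,"wx":0,"wy":0,"wz":0,"claw":0},{"x":2.85,"y":-5.35,"z":-0.7,"wx":0,"wy":0,"wz":0,"claw":0}]}}

```text
t: 1.85
tcp_pos: [0.4608, -0.0387, 0.295]
ee_rot: [[0.974, 0.225, 0.001], [0.225, -0.974, -0.0], [0.001, 0.001, -1.0]]
wrist_force: [0.7, -0.4, 0.1]
width: 0.0
```

Call:
{"name": "jog_arm", "arguments": {"motion": [{"x":0,"y":0,"z":0,"wx":0,"wy":0,"wz":-10,"claw":0},{"x":0,"y":0,"z":0,"wx":0,"wy":0,"wz":-10,"claw":0},{"x":0,"y":0,"z":0,"wx":0,"wy":0,"wz":-10,"claw":0},{"x":0,"y":0,"z":0,"wx":0,"wy":0,"wz":-10,"claw":0},{"x":0,"y":0,"z":0,"wx":0,"wy":0,"wz":-10,"claw":0},{"x":0,"y":0,"z":0,"wx":0,"wy":0,"wz":-9,"claw":0},{"x":0,"y":0,"z":0,"wx":0,"wy":0,"wz":0,"claw":0},{"x":0,"y":0,"z":0,"wx":0,"wy":0,"wz":0,"claw":0}]}}

```text
t: 2.85
tcp_pos: [0.4604, -0.0406, 0.2944]
ee_rot: [[0.311, 0.95, 0.0], [0.95, -0.311, -0.0], [-0.0, 0.0, -1.0]]
wrist_force: [-0.2, -1.0, -0.4]
width: 0.0001
```

```bash
python3 - <<'E'
from h import *
import pickle
f=wrist('w1.png');pickle.dump(f,open('w1.pkl','wb'));s=manip.state();print(s['t'],s['tcp_pos'],s['ee_rot'].round(3),s['wrist_force'],s['joints'].round(0));print(-f['R'].T@f['t'])
E
```

```text
2.9 [ 0.46036691 -0.04050228  0.29440448] [[ 0.311  0.95   0.   ]
 [ 0.95  -0.311 -0.   ]
 [-0.     0.    -1.   ]] [ 0.34143494 -0.94866056  0.70808678] [ 19.  17. -22. 106.   7.  58. -24.]
[0.48154588 0.02107343 0.42321594]
```

View pics/w1.png

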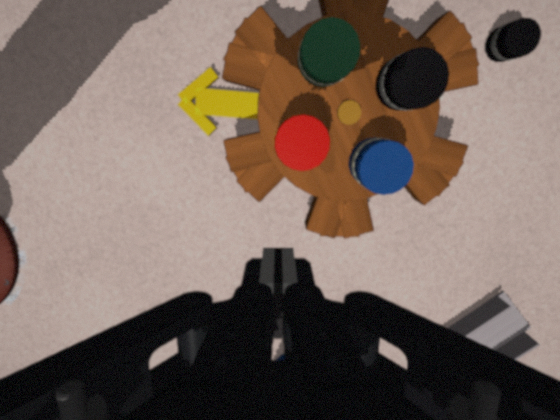

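The wrist view shows everything needed: arrow tip (179,98), medallion (349,112), and tins red (302,142), green (330,50), blue (384,166) and black (416,78), with the notch walls visible.

```bash
cat > m.py <<'E'
from h import *
def comp(f,lo,hi,box):
    h=cv2.cvtColor(f['frame'],cv2.COLOR_RGB2HSV);m=cv2.inRange(h,lo,hi)
    k,l,s,c=cv2.connectedComponentsWithStats(m)
    ok=[i for i in range(1,k) if box[0]<c[i][0]<box[2] and box[1]<c[i][1]<box[3]]
    i=max(ok,key=lambda i:s[i,4]);return s[i],c[i],(l==i).astype(np.uint8)
E
python3 - <<'E'
from m import *
import pickle
f=pickle.load(open('w1.pkl','rb'))
s,c0,_=comp(f,(18,130,90),(30,255,255),(330,95,370,130));P=plane(f,c0,.06);print('med',s,P)
s,ct,_=comp(f,(0,200,120),(4,255,255),(250,100,340,190));print('red',s,ct)
R=plane(f,ct,.11)
s,cy,m=comp(f,(24,170,120),(36,255,255),(150,50,260,150));print('arrow',s,cy)
pts=np.array([plane(f,(x,y),.01)[:2] for y,x in zip(*np.nonzero(m))])
e=pts-P[:2];far=e[np.argsort(-np.hypot(*e.T))[:8]].mean(0);A=lambda v:np.degrees(np.arctan2(v[1],v[0]))
cm=e.mean(0);print('tip',far+P[:2],np.hypot(*far),A(far),'centroid ang',A(cm))
a,b=plane(f,(217,68),.01),plane(f,(213,133),.01);w=(a+b)/2-P;print('wing mid',A(w[:2]), 'perp',A((a-b)[:2]))
print('red',R,A((R-P)[:2]),np.hypot(*(R-P)[:2]))
for n,u in(('green',(331,49)),('blue',(385,166)),('black',(418,78))):
    q=plane(f,u,.11)-P;print(n,A(q[:2]),np.hypot(*q[:2]))
for p in [(227,140),(245,195),(306,230),(371,230),(437,203),(467,152),(476,60),(446,15)]:
    q=plane(f,p,.06)-P;print(p,A(q[:2]),np.hypot(*q[:2]))
print('decoy',plane(f,(500,48),0))
E
```

```text
med [338 100  23  25 435] [0.55372314 0.00481134 0.06      ]
red [ 275  115   55   55 2378] [302.02565181 141.92767031]
arrow [ 179   68   79   66 2460] [215.69471545 101.49634146]
tip [0.38030688 0.07860854] 0.188465453071414 156.9478463763908 centroid ang 157.0552841747596
wing mid 156.93230019097112 perp 65.52295614370374
red [ 0.49629771 -0.00528181  0.11      ] -170.03144945282264 0.05830567498651761
green 100.99439919932247 0.057878050579591084
blue -80.28410086555346 0.055843723510247065
black 11.315282419190092 0.05584277489665646
(227, 140) 174.61450910998397 0.13034635705125824
(245, 195) -159.29878112202633 0.1406687618639488
(306, 230) -126.0077728583804 0.1352697950111874
(371, 230) -94.12240623265512 0.13266612136682848
(437, 203) -61.41202074443509 0.14174517189690516
(467, 152) -35.85724154861283 0.13488981265589334
(476, 60) 3.7653925299897866 0.13413985147348373
(446, 15) 27.21047014775236 0.1270435723170154
decoy [0.75029216 0.01664849 0.        ]
```

Call:
{"name": "jog_arm", "arguments": {"motion": [{"x":0,"y":0,"z":0,"wx":0,"wy":0,"wz":10,"claw":0},{"x":2.5,"y":4.5,"z":0,"wx":0,"wy":0,"wz":0,"claw":0},{"x":2.5,"y":4.5,"z":0,"wx":0,"wy":0,"wz":0,"claw":0},{"x":2.6,"y":4.5,"z":0,"wx":0,"wy":0,"wz":0,"claw":0},{"x":2.6,"y":4.5,"z":0,"wx":0,"wy":0,"wz":0,"claw":0},{"x":0,"y":0,"z":5,"wx":0,"wy":0,"wz":0,"claw":0},{"x":0,"y":0,"z":5,"wx":0,"wy":0,"wz":0,"claw":0},{"x":0,"y":0,"z":3,"wx":0,"wy":0,"wz":0,"claw":0},{"x":0,"y":0,"z":0,"wx":0,"wy":0,"wz":0,"claw":0}]}}

```text
t: 4.03
tcp_pos: [0.6653, -0.035, 0.1612]
ee_rot: [[0.47, 0.883, -0.007], [0.883, -0.47, -0.0], [-0.003, -0.006, -1.0]]
wrist_force: [-0.2, -1.0, -0.3]
width: 0.0002
```

```bash
python3 - <<'E'
from h import *
import pickle
f=grab('side');f2=wrist('w2.png');s=manip.state();print(s['t'],s['tcp_pos'],s['wrist_force'])
c=np.array([.554,.005]);a=cv2.cvtColor(f2['frame'],cv2.COLOR_RGB2BGR)
# predicted notch corners at z=.06 and tip footprint
for ang in(-32.5,-6.5):
    for r in(.095,.135):
        t=np.radians(ang);p=proj(f2,[*(c+r*np.array([np.cos(t),np.sin(t)])),.06]);cv2.circle(a,tuple(int(v) for v in p),3,(0,255,0),1)
X=s['ee_rot'];
for i in(-1,1):
    for j in(-1,1):
        p=s['tcp_pos']+X@[i*.011,j*.0145,0];p[2]=.06;p=proj(f2,p);cv2.circle(a,tuple(int(v) for v in p),3,(255,255,0),1)
cv2.imwrite('pics/w2m.png',a)
q=s['tcp_pos'][:2]-c;print(np.hypot(*q),np.degrees(np.arctan2(q[1],q[0])))
E
```

```text
4.125 [ 0.66804727 -0.03471003  0.16540464] [-0.46184175  0.25452287  0.19042922]
0.12076285330366328 -19.19756697458485
```

View pics/w2m.png

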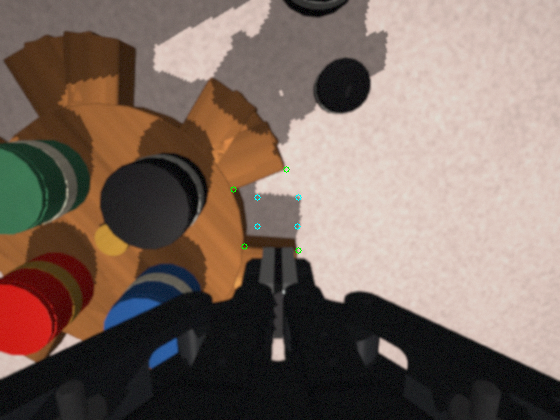

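The predicted notch corners (green: 234,189; 287,169; 244,246; 298,250) match the picture, and the fingertip footprint lies inside them. Descending.

Call:
{"name": "jog_arm", "arguments": {"motion": [{"x":0,"y":0,"z":4,"wx":0,"wy":0,"wz":0,"claw":0},{"x":0,"y":0,"z":3,"wx":0,"wy":0,"wz":0,"claw":0},{"x":0,"y":0,"z":2,"wx":0,"wy":0,"wz":0,"claw":0},{"x":0,"y":0,"z":1,"wx":0,"wy":0,"wz":0,"claw":0},{"x":0,"y":0,"z":0,"wx":0,"wy":0,"wz":0,"claw":0},{"x":0,"y":0,"z":0,"wx":0,"wy":0,"wz":0,"claw":0}]}}

```text
t: 4.88
tcp_pos: [0.6682, -0.0348, 0.0657]
ee_rot: [[0.47, 0.883, 0.003], [0.883, -0.47, 0.0], [0.001, 0.002, -1.0]]
wrist_force: [0.2, 0.2, 0.3]
width: -0.0
```

Call:
{"name": "jog_arm", "arguments": {"motion": [{"x":0,"y":0,"z":0.4,"wx":0,"wy":0,"wz":0,"claw":0},{"x":-0.52,"y":0.07,"z":0,"wx":0,"wy":0,"wz":2.5,"claw":0},{"x":-0.52,"y":0.07,"z":0,"wx":0,"wy":0,"wz":2.5,"claw":0},{"x":-0.52,"y":0.07,"z":0,"wx":0,"wy":0,"wz":2.5,"claw":0},{"x":-0.52,"y":0.07,"z":0,"wx":0,"wy":0,"wz":2.5,"claw":0},{"x":-0.52,"y":0.07,"z":0,"wx":0,"wy":0,"wz":2.5,"claw":0},{"x":-0.52,"y":0.07,"z":0,"wx":0,"wy":0,"wz":2.5,"claw":0},{"x":-0.52,"y":0.07,"z":0,"wx":0,"wy":0,"wz":2.5,"claw":0},{"x":0,"y":0,"z":0,"wx":0,"wy":0,"wz":0,"claw":0}]}}

```text
t: 6.0
tcp_pos: [0.6494, -0.0683, 0.0603]
ee_rot: [[0.714, 0.7, -0.001], [0.7, -0.714, -0.001], [-0.002, -0.0, -1.0]]
wrist_force: [0.5, -0.2, -1.4]
width: -0.0001
```

```bash
cat > c.py <<'E'
from m import *
import sys
P=np.array([.5537,.005]);A=lambda v:np.degrees(np.arctan2(v[1],v[0]))
s=manip.state();q=s['tcp_pos'][:2]-P
print(s['t'],s['tcp_pos'],'tcp r,ang',np.hypot(*q),A(q),'xang',A(s['ee_rot'][:2,0]),s['wrist_force'].round(1))
for n in('scene','side'):
    f=grab(n,sys.argv[1]+n+'.png')
    h=cv2.cvtColor(f['frame'],cv2.COLOR_RGB2HSV)
    for c,lo,hi in(('red',(0,200,100),(4,255,255)),('green',(60,80,20),(95,255,255)),('blue',(100,120,30),(125,255,255))):
        m=cv2.inRange(h,lo,hi);k,l,st,ce=cv2.connectedComponentsWithStats(m)
        ok=[i for i in range(1,k) if st[i,4]>25 and np.hypot(*(plane(f,ce[i],.1)[:2]-P))<.09]
        if not ok: print(n,c,'none');continue
        i=max(ok,key=lambda i:st[i,4]);x,y,w,hh,_=st[i]
        # top ellipse: width w; pick centre = top edge + half minor axis
        ys=np.nonzero(l==i)[0].min()
        C=np.array([x+(w-1)/2,0]);best=None
        # find v so that top-face far edge projects to ys
        v=ys+w*.3
        for _ in range(20):
            p=plane(f,(C[0],v),.11);cam=-np.array(f['R']).T@f['t'];d=(p-cam)[:2];d/=np.hypot(*d)
            e=proj(f,[*(p[:2]+.026*d),.11]);v+=(ys-.5)-e[1]
        e=plane(f,(C[0],v),.11)[:2]-P;print(n,c,A(e).round(1),np.hypot(*e).round(4))
E
python3 c.py c1
```

```text
6.0 [ 0.64937558 -0.06829069  0.06030883] tcp r,ang 0.12052112700065874 -37.45331947769955 xang 44.414272845850356 [ 0.5 -0.2 -1.4]
scene red none
scene green 86.5 0.0564
scene blue -87.5 0.0699
side red -178.9 0.0591
side green 89.0 0.0545
side blue -90.8 0.0554
```

The disc follows the fingers (red about 190° to 180°). Continuing.

Call:
{"name": "jog_arm", "arguments": {"motion": [{"x":-0.52,"y":0.07,"z":0,"wx":0,"wy":0,"wz":2.5,"claw":0},{"x":-0.52,"y":0.07,"z":0,"wx":0,"wy":0,"wz":2.5,"claw":0},{"x":-0.52,"y":0.07,"z":0,"wx":0,"wy":0,"wz":2.5,"claw":0},{"x":-0.52,"y":0.07,"z":0,"wx":0,"wy":0,"wz":2.5,"claw":0},{"x":-0.52,"y":0.07,"z":0,"wx":0,"wy":0,"wz":2.5,"claw":0},{"x":-0.52,"y":0.07,"z":0,"wx":0,"wy":0,"wz":2.5,"claw":0},{"x":-0.52,"y":0.07,"z":0,"wx":0,"wy":0,"wz":2.5,"claw":0},{"x":0,"y":0,"z":0,"wx":0,"wy":0,"wz":0,"claw":0},{"x":0,"y":0,"z":0,"wx":0,"wy":0,"wz":0,"claw":0}]}}

```text
t: 7.22
tcp_pos: [0.624, -0.0937, 0.0604]
ee_rot: [[0.891, 0.454, -0.0], [0.454, -0.891, -0.001], [-0.001, 0.001, -1.0]]
wrist_force: [0.4, 0.1, 0.4]
width: 0.0001
```

```bash
python3 c.py c2
```

```text
7.225 [ 0.62396109 -0.09372255  0.06037761] tcp r,ang 0.12117245362269376 -54.560444824212674 xang 26.974325428548095 [0.4 0.1 0.4]
scene red 155.6 0.0517
scene green 70.0 0.0578
scene blue none
side red 159.7 0.0613
side green 73.3 0.0603
side blue -107.4 0.0563
```

Call:
{"name": "jog_arm", "arguments": {"motion": [{"x":0.6,"y":0,"z":0,"wx":0,"wy":0,"wz":0,"claw":0},{"x":0,"y":0,"z":-3,"wx":0,"wy":0,"wz":0,"claw":0},{"x":0,"y":0,"z":-5,"wx":0,"wy":0,"wz":0,"claw":0},{"x":0,"y":0,"z":-5,"wx":0,"wy":0,"wz":0,"claw":0},{"x":0,"y":0,"z":-5,"wx":0,"wy":0,"wz":0,"claw":0},{"x":0,"y":0,"z":-5.4,"wx":0,"wy":0,"wz":-9,"claw":0},{"x":0,"y":0,"z":0,"wx":0,"wy":0,"wz":-9,"claw":0},{"x":0,"y":0,"z":0,"wx":0,"wy":0,"wz":-9,"claw":0},{"x":0,"y":0,"z":0,"wx":0,"wy":0,"wz":-9,"claw":0},{"x":0,"y":0,"z":0,"wx":0,"wy":0,"wz":-9,"claw":0}]}}

```text
t: 8.57
tcp_pos: [0.6297, -0.0901, 0.2944]
ee_rot: [[0.304, 0.953, 0.0], [0.953, -0.304, 0.0], [0.0, 0.0, -1.0]]
wrist_force: [-0.4, 0.4, -0.3]
width: -0.0001
```

Call:
{"name": "jog_arm", "arguments": {"motion": [{"x":0,"y":-5.9,"z":0,"wx":0,"wy":0,"wz":0,"claw":0},{"x":0,"y":-5.9,"z":0,"wx":0,"wy":0,"wz":0,"claw":0},{"x":0,"y":-5.9,"z":0,"wx":0,"wy":0,"wz":0,"claw":0},{"x":0,"y":0,"z":0,"wx":0,"wy":0,"wz":0,"claw":0},{"x":0,"y":0,"z":0,"wx":0,"wy":0,"wz":0,"claw":0},{"x":0,"y":0,"z":0,"wx":0,"wy":0,"wz":0,"claw":0},{"x":0,"y":0,"z":0,"wx":0,"wy":0,"wz":0,"claw":0}]}}

```text
t: 9.45
tcp_pos: [0.4623, -0.0359, 0.2943]
ee_rot: [[0.31, 0.951, 0.001], [0.951, -0.31, 0.001], [0.001, 0.0, -1.0]]
wrist_force: [0.7, -0.5, 0.0]
width: 0.0001
```

```bash
cat > w.py <<'E'
from m import *
import sys
A=lambda v:np.degrees(np.arctan2(v[1],v[0]))
f=wrist(sys.argv[1]);print(manip.state()['t'],manip.state()['tcp_pos'])
P0=np.array([.5537,.005,.06]);c=proj(f,P0)
s,c0,_=comp(f,(18,130,90),(30,255,255),(c[0]-20,c[1]-20,c[0]+20,c[1]+20));P=plane(f,c0,.06);print('med',s,P)
c=proj(f,[.5537-.058*.94,.005+.02,.11])
for n,lo,hi in(('red',(0,200,120),(4,255,255)),('green',(60,80,20),(95,255,255)),('blue',(100,150,60),(125,255,255))):
    try:
        s,ct,_=comp(f,lo,hi,(220,10,480,240));R=plane(f,ct,.11);e=(R-P)[:2];print(n,s,ct,A(e),np.hypot(*e))
    except ValueError: print(n,'none')
s,cy,m=comp(f,(24,170,120),(36,255,255),(150,30,270,200))
pts=np.array([plane(f,(x,y),.01)[:2] for y,x in zip(*np.nonzero(m))])
e=pts-P[:2];far=e[np.argsort(-np.hypot(*e.T))[:8]].mean(0)
print('arrow tip',np.hypot(*far),A(far),'centroid',A(e.mean(0)))
E
python3 w.py w3.png
```

```text
9.5 [ 0.4620362  -0.03577065  0.29420747]
med [337 106  23  25 436] [0.55360932 0.00439904 0.06      ]
red [ 267   90   55   57 2239] [292.25011166 119.86020545] 164.1196740880004 0.06035703691608702
green [ 329   16   62   64 3009] [359.53805251  47.55134596] 75.58318562082323 0.05756985095135255
blue [ 328  153   54   53 2160] [355.23842593 179.59861111] -108.6499739697836 0.05642518681132594
arrow tip 0.18857084073893993 157.23544042760622 centroid 156.92452831360362
```

View pics/w3.png

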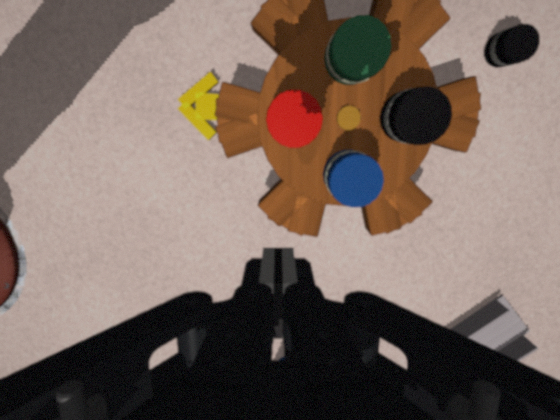

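The picture shows red (294,118) nearly in line with the arrow tip (179,104) and medallion (349,118). About 6.5° clockwise remains. Re-entering the same notch.

Call:
{"name": "jog_arm", "arguments": {"motion": [{"x":0.1,"y":5.9,"z":0,"wx":0,"wy":0,"wz":0,"claw":0},{"x":0.1,"y":5.9,"z":0,"wx":0,"wy":0,"wz":0,"claw":0},{"x":0.1,"y":5.9,"z":0,"wx":0,"wy":0,"wz":0,"claw":0},{"x":0,"y":0,"z":0,"wx":0,"wy":0,"wz":9,"claw":0},{"x":0,"y":0,"z":0,"wx":0,"wy":0,"wz":9,"claw":0},{"x":0,"y":0,"z":3,"wx":0,"wy":0,"wz":9,"claw":0},{"x":0,"y":0,"z":4,"wx":0,"wy":0,"wz":9,"claw":0},{"x":0,"y":0,"z":4,"wx":0,"wy":0,"wz":9,"claw":0},{"x":0,"y":0,"z":2,"wx":0,"wy":0,"wz":0,"claw":0},{"x":0,"y":0,"z":0,"wx":0,"wy":0,"wz":0,"claw":0}]}}

```text
t: 10.75
tcp_pos: [0.6294, -0.0873, 0.162]
ee_rot: [[0.891, 0.454, -0.005], [0.454, -0.891, 0.001], [-0.004, -0.003, -1.0]]
wrist_force: [0.6, 0.2, 0.4]
width: 0.0002
```

Call:
{"name": "jog_arm", "arguments": {"motion": [{"x":0,"y":0,"z":4,"wx":0,"wy":0,"wz":0,"claw":0},{"x":0,"y":0,"z":3,"wx":0,"wy":0,"wz":0,"claw":0},{"x":0,"y":0,"z":2.3,"wx":0,"wy":0,"wz":0,"claw":0},{"x":0,"y":0,"z":1,"wx":0,"wy":0,"wz":0,"claw":0},{"x":0,"y":0,"z":0,"wx":0,"wy":0,"wz":0,"claw":0},{"x":0,"y":0,"z":0,"wx":0,"wy":0,"wz":0,"claw":0}]}}

```text
t: 11.5
tcp_pos: [0.6316, -0.0875, 0.0628]
ee_rot: [[0.891, 0.454, 0.003], [0.454, -0.891, -0.0], [0.002, 0.002, -1.0]]
wrist_force: [0.3, -0.2, 0.4]
width: -0.0002
```

```bash
python3 c.py c3; python3 w.py w4.png; python3 - <<'E'
from h import *
import cv2
E
```

```text
11.5 [ 0.63157244 -0.08753544  0.06278481] tcp r,ang 0.12094182591451035 -49.91798724875685 xang 26.992759248262317 [ 0.3 -0.2  0.4]
scene red 149.5 0.0567
scene green 70.0 0.0578
scene blue none
side red 159.1 0.0604
side green 73.3 0.0603
side blue -107.4 0.0563
11.65 [ 0.63106625 -0.08748447  0.06247374]Traceback (most recent call last):
  File "w.py", line 6, in <module>
    s,c0,_=comp(f,(18,130,90),(30,255,255),(c[0]-20,c[1]-20,c[0]+20,c[1]+20));P=plane(f,c0,.06);print('med',s,P)
           ~~~~^^^^^^^^^^^^^^^^^^^^^^^^^^^^^^^^^^^^^^^^^^^^^^^^^^^^^^^^^^^^^^
  File "m.py", line 6, in comp
    i=max(ok,key=lambda i:s[i,4]);return s[i],c[i],(l==i).astype(np.uint8)
ValueError: max() iterable argument is empty
```

Call:
{"name": "jog_arm", "arguments": {"motion": [{"x":-0.47,"y":0.1,"z":0,"wx":0,"wy":0,"wz":0,"claw":0},{"x":-0.47,"y":0.08,"z":0,"wx":0,"wy":0,"wz":0,"claw":0},{"x":-0.47,"y":0.06,"z":0,"wx":0,"wy":0,"wz":2.2,"claw":0},{"x":-0.47,"y":0.06,"z":0,"wx":0,"wy":0,"wz":2.2,"claw":0},{"x":-0.47,"y":0.06,"z":0,"wx":0,"wy":0,"wz":2.2,"claw":0},{"x":0,"y":0,"z":0,"wx":0,"wy":0,"wz":0,"claw":0},{"x":0,"y":0,"z":0,"wx":0,"wy":0,"wz":0,"claw":0}]}}

```text
t: 12.52
tcp_pos: [0.6102, -0.1009, 0.0611]
ee_rot: [[0.937, 0.349, -0.001], [0.349, -0.937, -0.0], [-0.001, -0.0, -1.0]]
wrist_force: [0.4, -0.3, -0.0]
width: 0.0001
```

```bash
python3 c.py c4
```

```text
12.525 [ 0.61018503 -0.10088331  0.06112016] tcp r,ang 0.12000764491330831 -61.921644913595316 xang 20.398990442549973 [ 0.4 -0.3 -0. ]
scene red 155.1 0.0569
scene green 60.1 0.0581
scene blue none
side red 153.8 0.0598
side green 65.2 0.0556
side blue -115.1 0.0554
```

Call:
{"name": "jog_arm", "arguments": {"motion": [{"x":0.6,"y":0,"z":0,"wx":0,"wy":0,"wz":0,"claw":0},{"x":0,"y":0,"z":-3,"wx":0,"wy":0,"wz":0,"claw":0},{"x":0,"y":0,"z":-5,"wx":0,"wy":0,"wz":0,"claw":0},{"x":0,"y":0,"z":-5,"wx":0,"wy":0,"wz":0,"claw":0},{"x":0,"y":0,"z":-5,"wx":0,"wy":0,"wz":0,"claw":0},{"x":0,"y":0,"z":-5.4,"wx":0,"wy":0,"wz":-10.3,"claw":0},{"x":0,"y":0,"z":0,"wx":0,"wy":0,"wz":-10.3,"claw":0},{"x":0,"y":0,"z":0,"wx":0,"wy":0,"wz":-10.3,"claw":0},{"x":0,"y":0,"z":0,"wx":0,"wy":0,"wz":-10.3,"claw":0},{"x":0,"y":0,"z":0,"wx":0,"wy":0,"wz":-10.3,"claw":0}]}}

```text
t: 13.88
tcp_pos: [0.6165, -0.0986, 0.2953]
ee_rot: [[0.305, 0.952, -0.0], [0.952, -0.305, 0.0], [0.0, -0.0, -1.0]]
wrist_force: [-0.2, -0.1, -0.1]
width: -0.0004
```

Call:
{"name": "jog_arm", "arguments": {"motion": [{"x":0.3,"y":-5.6,"z":0,"wx":0,"wy":0,"wz":0,"claw":0},{"x":0.3,"y":-5.6,"z":0,"wx":0,"wy":0,"wz":0,"claw":0},{"x":0.3,"y":-5.6,"z":0,"wx":0,"wy":0,"wz":0,"claw":0},{"x":0,"y":0,"z":0,"wx":0,"wy":0,"wz":0,"claw":0},{"x":0,"y":0,"z":0,"wx":0,"wy":0,"wz":0,"claw":0},{"x":0,"y":0,"z":0,"wx":0,"wy":0,"wz":0,"claw":0},{"x":0,"y":0,"z":0,"wx":0,"wy":0,"wz":0,"claw":0}]}}

```text
t: 14.75
tcp_pos: [0.4605, -0.0383, 0.2952]
ee_rot: [[0.311, 0.95, 0.0], [0.95, -0.311, 0.0], [0.001, 0.0, -1.0]]
wrist_force: [-0.1, 0.8, -0.5]
width: 0.0
```

```bash
python3 w.py w5.png
```

```text
14.8 [ 0.46030344 -0.03825601  0.29517038]
med [338 103  23  25 439] [0.5535895  0.00440761 0.06      ]
red [ 268   83   55   53 1839] [291.05274606 111.67862969] 160.23680054348543 0.06226815551036664
green [ 338   12   61   65 3039] [368.37775584  44.52286936] 68.69272490405663 0.0570686283340047
blue [ 322  150   54   53 2174] [348.6200552  175.83486661] -115.88930565921 0.05657497936147472
arrow tip 0.1884733396573046 156.38565507338888 centroid 156.89199043157453
```

View pics/w5.png

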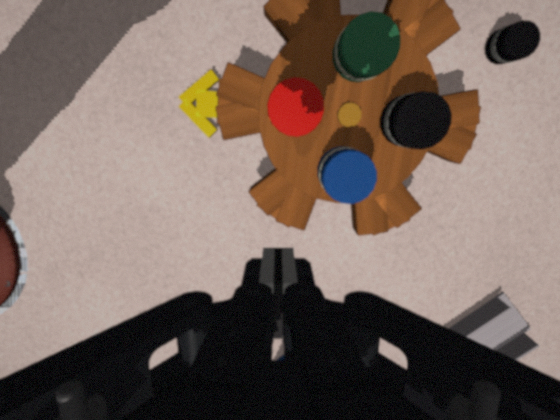

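The picture shows red (295,107) near the arrow line, but a shadow cuts the red mask. I'll re-measure with a looser mask and consistent circle fits across w1, w3 and w5.

```bash
python3 - <<'E'
from m import *
import pickle
A=lambda v:np.degrees(np.arctan2(v[1],v[0]))
f1=pickle.load(open('w1.pkl','rb'));f5=wrist('w6.png')
for n,f in(('start',f1),('now',f5)):
    c=proj(f,[.5537,.0046,.06]);P=plane(f,c,.06)
    s,c0,_=comp(f,(18,130,90),(30,255,255),(c[0]-20,c[1]-20,c[0]+20,c[1]+20));P=plane(f,c0,.06)
    for k,lo,hi in(('red',(0,190,45),(5,255,255)),('green',(55,80,15),(95,255,255)),('blue',(100,140,30),(125,255,255)),('black',(0,0,0),(180,255,38))):
        q=proj(f,[.5537,.0046,.06])
        if k=='black': b=(395,60,440,135)
        else: b=(220,10,480,240)
        try: s,ct,m=comp(f,lo,hi,b)
        except ValueError: print(k,'none');continue
        m=cv2.morphologyEx(m,cv2.MORPH_CLOSE,np.ones((5,5)));m=cv2.morphologyEx(m,cv2.MORPH_OPEN,np.ones((7,7)))
        cs=max(cv2.findContours(m,0,1)[0],key=cv2.contourArea)
        (x,y),ax,_=cv2.fitEllipse(cv2.convexHull(cs))
        e=(plane(f,(x,y),.11)-P)[:2];print(n,k,np.round((x,y,*ax),1),'ang',A(e).round(2),'r',np.hypot(*e).round(4))
        if k=='red': print(A((plane(f,(s[0]+s[2]/2-.5,s[1]+s[3]/2-.5),.11)-P)[:2]))
E
```

```text
start red [302.  141.9  54.9  56.5] ang -170.07 r 0.0583
-169.98551459544692
start green [329.4  49.9  57.1  65.7] ang 102.51 r 0.0579
start blue [383.9 166.   53.   56.4] ang -81.26 r 0.0554
start black [415.5  78.   57.3  67. ] ang 12.47 r 0.054
now red [295.7 106.4  55.9  58.9] ang 155.93 r 0.0588
156.01944993582077
now green [368.8  44.4  57.1  68.5] ang 68.67 r 0.0569
now blue [348.7 175.6  52.6  53.1] ang -116.1 r 0.0566
now black [419.5 119.4  55.4  62.8] ang -23.47 r 0.0533
```

The red tin measures about 156–157° against the arrow's 157°, so the error is within measurement noise. The arm is clear of everything. Handing in.

```bash
python3 -c "
from rig import manip
print(manip.finish_job(), manip.state()['t'])"
```

```text
the job is handed in; nothing more can be done
the job is handed in; nothing more can be done
```

I pushed the turntable about 34° clockwise (seen from above) with the closed fingertips on one notch wall, in two slow pushes. I then lifted clear and handed in at about 15 s of the 58 s allowed.

- **Alignment:** the last overhead view put the red tin at about 156° and the arrow at about 157°, so it is roughly 1 mm off line. The red tin's distance from the pivot measured 59 mm, against 58 mm given.
- **Tins:** all four were standing in their places on the disc in that view, and the arm never went near the jar, big tin or scoop.
- **Forces:** the wrist force readings taken between moves stayed under 2 N.
- **Checks that disagreed:** the four tins gave turns of 33.8° to 35.9°. The scene and side cameras read the red tin at 154–155°, but their masks are biased. The scene camera had no usable blue reading after the first push.

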